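Case the cutter wheels and hold the bayonet cover half-turned

TASK

Stack the two cutter wheels (either order) flat and squarely centred, one on the other, on the round black seat of the blue case base, then put the orange cover over them, its two lugs down through the two slots of the collar until it is fully down. Turn the cover clockwise (seen from above) until its grip bar points at the two yellow half-way dots, without going on to push out the red lock pin, and finish there still gripping the bar, because the pin is to be inspected before it clicks. Leave everything else on the bench where it is.

Things in the scene. Friction and masses are not known exactly. Their poses are not given: they have to be found in the camera images.
- case_base: Blue round case base, screwed to the bench. Origin: centre of its underside, on the bench; z up. A collar (outside diameter 98 mm, top 20 mm above the bench) surrounds a raised black seat. The x axis runs through the two slots of the collar. A steel foot strap, 130 x 50 x 3 mm, lies along x. The cover's lugs can turn only clockwise from the slots (seen from above).
- seat (a point): Centre of the top of the black seat on which the wheels are stacked: a flat disc of 64 mm diameter, 26 mm above the bench, higher than the collar.
- slot (a point): Middle of the slot on the base's +x side, at the collar's top, 41 mm from the base's axis, 20 mm above the bench; a like one faces it across the collar. The collar's inward rim (14 to 20 mm above the bench, inner diameter 78 mm) is broken by these two slots, about 19 mm wide, white ticks beside them. Under the rim a channel (4 to 14 mm high, out to 90 mm diameter) lets the lugs turn.
- half_marks: The two yellow half-way dots (8 mm) on top of the collar, at the two ends of one diameter, part of the base. Origin: on the base's axis, 20 mm above the bench; its x axis is the line through the two dots, 45 degrees clockwise from the line of the slots (the base's x axis).
- lock_pin (a joint): Red-headed spring lock pin in the collar's side, 85 degrees clockwise from the base's +x, 9 mm above the bench, head 62 mm from the base's axis. Value: metres pushed outward, 0 at rest (about 2 N to start), 0.003 as a lug passes it (the click). A lug meets it when the cover is about 70 degrees from the slots; an end stop is at about 105.
- cover: Loose orange bell-shaped cover, open below, standing on the bench, about 120 g. Outside diameter 74 mm, inside 68 mm, height 50 mm, inside height 46 mm. Two black lugs at its lower edge, at +x and -x: 12 mm wide, 6 mm high, reaching 43 mm from the axis. Either way round fits. Origin: on the axis at the lower edge, z up. Fully down, the lower edge is 4 mm above the bench.
- bar (a point): Middle of the cover's black upright grip bar, on the cover's axis, 63 mm above its lower edge. The bar is 56 mm long (along the cover's x, in line with the lugs), 12 mm wide (along y) and 26 mm high (50 to 76 mm above the lower edge). With the lugs under the rim the cover turns freely, with 4 mm of play upwards and about 2 mm sideways; no spring.
- wheel_steel: Silver cutter wheel: solid disc, 60 mm diameter, 10 mm thick, 200 g (may vary), lying flat on the bench; the dark bore at its centre is only marked. Origin: centre of its underside, z up.
- wheel_brass: Brass-coloured cutter wheel, the same sizes (60 mm diameter, 10 mm thick). Origin: centre of its underside, z up.
- mug: Blue mug, 80 mm diameter, 90 mm high; leave alone. Origin: centre of its underside.
- oil_bottle: Yellow oil bottle with red cap, 48 mm diameter, 130 mm high; leave alone. Origin: centre of its underside.
- screwdriver: Red screwdriver, 200 mm long, 26 mm thick, lying on the bench between the robot and the work; leave alone. Origin: below its middle; x towards the tip.
- brush: Flat brush, 200 mm long, 42 mm wide, 20 mm thick, lying at the right; leave alone. Origin: below its middle; x towards the bristles.
- key_fob: Black car key fob, 36 x 26 x 10 mm, with a short steel blade along its x; leave alone. Origin: centre of its underside.
- blank_box: Cardboard box of key blanks, 70 x 100 x 45 mm; leave alone. Origin: centre of its underside.
Mind the look-alikes: they are no part of the job. Of the things shaped like the wheel_brass, the brass one is meant.

How it is judged (in metres and radians):
On the way, in this order (a step that is already met when the one before it is completed fails the run):
1. both wheels lie in one square pile on the seat, let go (centres within 4 mm of the seat's axis and of each other) (horizontal distance between wheel_steel and wheel_brass below 0.004 m and horizontal distance between each of wheel_steel, wheel_brass and case_base below 0.004 m and z of wheel_steel in the frame of case_base between 0.023 and 0.04 m and angle between each of wheel_steel, wheel_brass's own z axis and vertical below 0.06 rad and z of wheel_brass in the frame of case_base between 0.023 and 0.04 m and contact force between the fingers and wheel_steel below 0.2 N and contact force between the fingers and wheel_brass below 0.2 N and linear speed of each of wheel_steel, wheel_brass below 0.02 m/s), for 0.2 s.
2. the cover is fully down over the pile with its lugs through the slots (bar within 12 degrees of the slots' line) (horizontal distance between cover and case_base below 0.004 m and z of cover in the frame of case_base below 0.0085 m and angle between cover's own z axis and vertical below 0.06 rad and angle between the x axis of cover and the x axis of case_base, either way round below 0.21 rad), for 0.1 s.
At the end, for the whole second after the job is handed in: Fingers grip the cover (over 3 N); it is at rest, upright, centred within 4 mm, lower edge below 8.5 mm, bar within 0.15 rad of the yellow dots' line; lock pin at rest (under 1 mm); both wheels piled on the seat within 6 mm of its axis and of each other (horizontal distance between cover and case_base below 0.004 m and z of cover in the frame of case_base below 0.0085 m and angle between each of cover, wheel_steel, wheel_brass's own z axis and vertical below 0.06 rad and horizontal distance between wheel_steel and wheel_brass below 0.006 m and horizontal distance between each of wheel_steel, wheel_brass and case_base below 0.006 m and z of wheel_steel in the frame of case_base between 0.023 and 0.04 m and z of wheel_brass in the frame of case_base between 0.023 and 0.04 m and angle between the x axis of cover and the x axis of half_marks, either way round below 0.15 rad and value of joint lock_pin below 0.001 m and contact force between the fingers and cover above 3 N and linear speed of cover below 0.01 m/s and angular speed of cover below 0.05 rad/s); the arm keeps its last pose, push and grip.
It fails at once if the cover is turned so far that the lock pin is pushed out more than 1.5 mm (value of joint lock_pin above 0.0015 m).
It fails at once if another thing on the bench is moved by more than 30 mm (distance of any of mug, oil_bottle, screwdriver, brush, key_fob, blank_box from where it was at the start of the episode above 0.03 m).
It also fails if it takes over 72 s, if anything falls off the work surface, if the arm or the gripper's body presses on something with over 40 N, if the wrist force passes 120 N, or if a joint passes its speed limit or range.

ROBOT

A 6-joint arm with a two-finger parallel gripper is mounted at the origin on the work surface. World frame = base frame: x ahead of the robot, y to its left, z up, the work surface at z = 0. Lengths are in mm, angles in rad, forces in N, time in s.
With the tool pointing down it reaches from about 325 to 875 mm from the base axis. Payload 4.4 kg.
Tool frame: the origin (TCP) lies at the very end of the fingers, on their centre line; the grasp point (between the pads) lies 19 mm behind it; z points along the fingers, y is the line along which they close (so a half turn about z gives the same grasp; the last joint's range is limited). The gripper opens to 85 mm and grips with 20 to 120 N. Pads are 22 mm wide; open, the fingers measure 114 mm over their backs; the gripper's body (76 mm by 85 mm) begins 54 mm behind the grasp point. The pads swing forward as they close: fully open they stand 13 mm farther back than shut.
Start: joints at [-1.383, 0.207, 1.542, -0, 1.393, -0.15], TCP at [191.092, -542.32, 209.382] pointing down, gripper open.
Joint ranges: [-2.73, 2.73], [-0.86, 2.22], [0.23, 2.46], [-1.11, 4.25], [0.08, 2.63], [-2.82, 2.82]. Speed limits (rad/s): [2.79, 2.79, 3.14, 3.14, 3.14, 3.14].

INTERFACE

Orientations are given as a 3x3 rotation matrix whose columns are the frame's x, y, z axes.
In Python, from plant import env gives the robot as it stands. The module is installed in compiled form; this text tells all that it offers.
- The arm moves only by the tool arm_command, never from a script. Its argument "commands" is text: rows parted by semicolons, each of 7 numbers parted by spaces: the finger opening in mm, from 0 to 85.4, then the shift along the tool's x, y, z in mm, then the turn, a rotation vector about the tool's x, y, z in rad. A call has 1 to 10 rows; each row shifts and turns the commanded pose from where the row before left it, along the tool's axes as they then stand; what a row does not reach is not made up. A row lasts 1/8 s, in which the tool goes at most 62.5 mm and 10.7 degrees, less where a joint would pass 70% of its speed; a pose out of reach is approached as far as the arm can. A call is refused whole if a number of a shift passes 62.5 or a number of a turn 0.188, either way. A call with a gripper value outside its range is refused whole. The fingers move at their own pace and stop on an object; "force" is the grip in N (left out, the last holds). Time passes only in rows, so rows that do not move let the fingers close. It gives the time, the measured TCP pose, the force, the opening and the grip force at its end, in the units of the state.
- env.sense(): the state, without advancing time (a new reading comes with each control period).
- env.get_image(name): name is "side" or "top"; returns (picture, depth): 420x560x3 uint8, blue, green, red; 420x560 float32, mm along the optical axis (not along the pixel's ray), 0 where there is no reading.
- env.get_calibration(name): a dict with "fx", "fy", "cx", "cy" (pixels), "eye" and "rotation" of the camera in the world. Camera axes: x right, y up, looking along -z (the intrinsics and any distortion apply to the point x, -y, -z); pixel columns grow to the right and rows downward; lengths in mm; the calibration is good to about 2 mm. A picture is of the moment at which its call begins. get_calibration takes no time and is no camera call.
- env.finish_job(): hands the job in; it is judged then, once.
The state is a dict: "time_s": time; "q": joint angles; "joint_velocities": joint speeds; "joint_torque": joint torques, N m; "tool_pos": TCP position; "tool_rot": TCP orientation; "contact_force": force on the tool from outside, world axes, zero at the start; "moment": the same for the moment, N m; "opening": opening from 0.0 (shut) to 1.0 (fully open); "finger_force": force on a finger pad.
Only numpy, scipy, OpenCV 4.12 (cv2) and the standard library are available. Lean on these libraries where they do the work, as an engineer would, in place of code of your own. Each camera call takes 0.05 s, during which the arm holds its last target. There are 200 camera calls.

## Working session

There is one attempt and no reset: what is moved stays moved. The work goes in short steps, Python scripts to look and compute and a tool call to move; the robot and the scene stay as the last step left them, time stands still between calls to the robot, and variables do not carry over. Pictures are saved under pics/ and viewed, at most 10 in all, crops included, and the job is handed in when it is done.

Besides the shell and the picture viewer there is one more tool, called after "Request:" as name(argument=value, ...), one argument or row to a line, values as JSON. arm_command: Moves the arm, as the interface text tells. Its arguments: {"type":"object","properties":{"commands":{"type":"string"},"force":{"type":"number"}},"required":["commands"]}

```bash
mkdir -p pics; python3 - <<'E'
from plant import env
import numpy as np,cv2
for n in ("side","top"):
    im,d=env.get_image(n); c=env.get_calibration(n); print(n,c)
    cv2.imwrite(f"pics/{n}0.png",im); np.savez(f"{n}0.npz",im=im,d=d)
s=env.sense(); print(s)
E
```

```text
side {'fx': 401.34281336317724, 'fy': 401.34281336317724, 'cx': 279.73761533769795, 'cy': 207.87604346002857, 'eye': array([423.27887118, 562.52427484, 723.85691401]), 'rotation': array([[-0.97290543,  0.17782343, -0.14776285],
       [-0.23104085, -0.72379166,  0.65018902],
       [ 0.00866933,  0.66671168,  0.74526531]])}
top {'fx': 384.2799184755343, 'fy': 384.2799184755343, 'cx': 281.22983304771816, 'cy': 208.7104121578008, 'eye': array([466.6281694 , -34.52826391, 996.60797709]), 'rotation': array([[ 2.34646300e-03,  9.90792179e-01, -1.35371168e-01],
       [-9.99849472e-01, -2.64928748e-06, -1.73503318e-02],
       [-1.71909317e-02,  1.35391503e-01,  9.90643030e-01]])}
{'time_s': 0.1, 'q': array([-1.38249339e+00,  2.07377804e-01,  1.54286820e+00, -1.02522219e-06,
        1.39349401e+00, -1.50505277e-01]), 'joint_velocities': array([-0.00035497,  0.00014698, -0.00398903,  0.00038954,  0.0003105 ,
       -0.00120819]), 'joint_torque': array([-6.36159166e-04, -3.84097588e+01, -2.92548949e+01, -1.87742203e-04,
        4.98203997e-03,  1.15351730e-05]), 'tool_pos': array([ 190.95203649, -541.5665601 ,  208.29041872]), 'tool_rot': array([[ 9.43151446e-01,  3.32363035e-01, -4.02958717e-04],
       [ 3.32363124e-01, -9.43149142e-01,  2.10920547e-03],
       [ 3.20971763e-04, -2.12322881e-03, -9.99997694e-01]]), 'contact_force': array([0.41305322, 0.5226411 , 0.19629908]), 'moment': array([-0.01046427,  0.02595901,  0.00239681]), 'finger_force': 0.0, 'opening': 1.000891094656257}
```

View pics/top0.png

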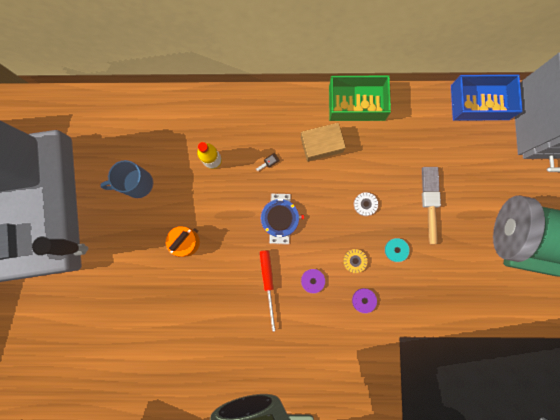

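View pics/side0.png

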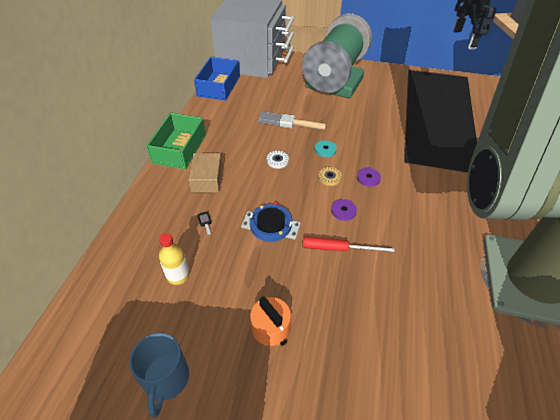

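Top view: base at (280,217), steel wheel (366,204), brass wheel (355,261), cover (181,241); side view: base (271,221), steel (278,159), brass (330,176), cover (271,320). Next are enlarged crops.

```bash
cat >h.py <<'E'
from plant import env
import numpy as np,cv2
C={n:env.get_calibration(n) for n in("side","top")}
def ray(n,u,v):
    c=C[n]; return c["rotation"]@np.array([(u-c["cx"])/c["fx"],-(v-c["cy"])/c["fy"],-1])
def at(n,u,v,d): return C[n]["eye"]+ray(n,u,v)*d
def atz(n,u,v,z):
    r=ray(n,u,v); e=C[n]["eye"]; return e+r*(z-e[2])/r[2]
def tri(a,b):
    r1,r2=ray("top",*a),ray("side",*b); e1,e2=C["top"]["eye"],C["side"]["eye"]
    t=np.linalg.lstsq(np.stack([r1,-r2],1),e2-e1,rcond=None)[0]
    p,q=e1+t[0]*r1,e2+t[1]*r2; return (p+q)/2,np.linalg.norm(p-q)
def proj(n,P):
    c=C[n]; p=c["rotation"].T@(np.asarray(P)-c["eye"]); return c["cx"]+c["fx"]*p[0]/-p[2], c["cy"]-c["fy"]*p[1]/-p[2]
def tile(im,u,v,r=30,k=6,step=10):
    t=cv2.resize(im[v-r:v+r,u-r:u+r],None,fx=k,fy=k,interpolation=cv2.INTER_CUBIC)
    for i in range(0,2*r,step):
        cv2.putText(t,str(u-r+i),(i*k,8),0,.3,(255,255,255)); cv2.putText(t,str(v-r+i),(0,i*k+4),0,.3,(255,255,255))
        cv2.line(t,(i*k,10),(i*k,14),(255,255,255)); cv2.line(t,(20,i*k),(24,i*k),(255,255,255))
    return t
def pc(n,im,d):  # world cloud
    v,u=np.mgrid[:420,:560]; c=C[n]
    r=np.stack([(u-c["cx"])/c["fx"],-(v-c["cy"])/c["fy"],-np.ones_like(u,float)],-1)@c["rotation"].T
    return c["eye"]+r*d[...,None]
E
python3 - <<'E'
from h import *
T=np.load("top0.npz");S=np.load("side0.npz")
h=lambda im,l:np.hstack([tile(im,*p,r=22,k=6) for p in l])
m=np.vstack([h(T["im"],[(280,217),(181,241),(366,204)]),h(S["im"],[(271,221),(271,320),(278,159)])])
cv2.imwrite("pics/crop.png",m);print(m.shape)
# depth clouds
for n,D,l in(("top",T,[(280,217),(181,241),(366,204),(355,261)]),("side",S,[(271,221),(271,320),(278,159),(330,176)])):
    W=pc(n,D["im"],D["d"])
    for nm,(u,v) in zip(("base","cover","steel","brass"),l):
        w=W[v-28:v+28,u-28:u+28].reshape(-1,3); z=w[:,2]
        hi={"base":(20,34),"cover":(43,56),"steel":(6,16),"brass":(6,16)}[nm]
        k=(z>hi[0])&(z<hi[1]); q=w[k]
        c=np.median(q,0); q=q[np.hypot(*(q-c)[:,:2].T)<50]
        (cx,cy),r=cv2.minEnclosingCircle(q[:,:2].astype(np.float32))
        print(n,nm,len(q),q.mean(0).round(1),"circ",round(cx,1),round(cy,1),round(r,1),"medz",np.median(q[:,2]).round(1),"max",z.max().round(1),"bench",np.percentile(z,10).round(1))
E
```

```text
(528, 792, 3)
top base 754 [578.6 -13.4  25. ] circ 577.9 -13.1 48.7 medz 25.4 max 996.6 bench -0.9
top cover 550 [515.8 228.5  50.5] circ 515.6 231.0 37.5 medz 50.5 max 996.6 bench -1.5
top steel 423 [ 615.4 -235.9   11. ] circ 612.6 -233.7 33.5 medz 11.1 max 996.6 bench -1.2
top brass 448 [ 468.8 -204.9   11. ] circ 459.2 -204.2 39.2 medz 11.0 max 996.6 bench -1.4
side base 794 [574.4  -9.2  24.7] circ 575.5 -10.8 48.8 medz 25.6 max 723.9 bench -0.3
side cover 958 [513.1 237.4  50.4] circ 514.1 232.8 37.3 medz 50.6 max 723.9 bench -0.3
side steel 287 [ 612.6 -232.5   10.7] circ 612.6 -235.9 32.3 medz 10.7 max 723.9 bench -0.7
side brass 315 [ 467.2 -201.7   10.7] circ 466.9 -203.4 31.0 medz 10.7 max 723.9 bench -0.7
```

View pics/crop.png

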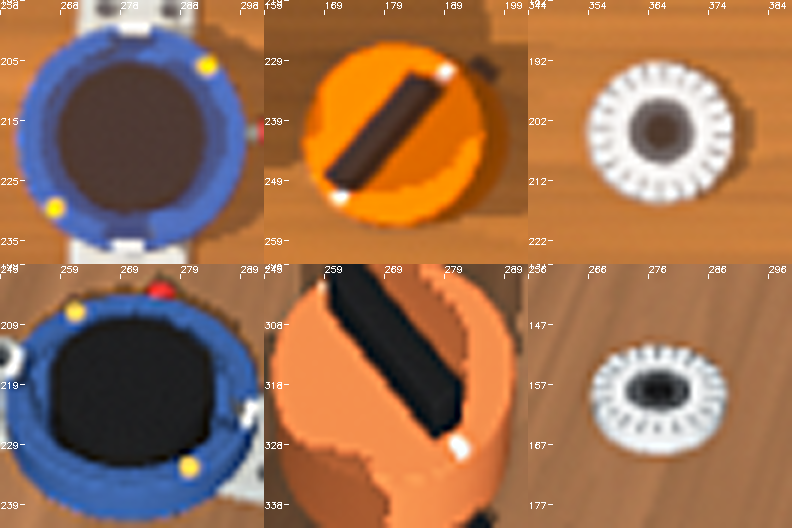

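Crops show: yellow dots in top about (292,205.5)/(266.7,229), white slot ticks (280,199)/(279,235.5), so the base x axis is nearly world +x; cover bar tips about (189,230.5)/(171.5,251.5).

```bash
cat >>h.py <<'E'
def blobs(im,win,lo,hi,minA=3):
    u,v,r=win; hsv=cv2.cvtColor(im,cv2.COLOR_BGR2HSV)[v-r:v+r,u-r:u+r]
    m=cv2.inRange(hsv,lo,hi); n,_,st,ce=cv2.connectedComponentsWithStats(m)
    o=sorted(range(1,n),key=lambda i:-st[i,4]); return [(ce[i]+[u-r,v-r],st[i,4]) for i in o if st[i,4]>=minA],m
E
python3 - <<'E'
from h import *
D={"top":np.load("top0.npz")["im"],"side":np.load("side0.npz")["im"]}
P={"top":[(280,217),(181,241),(366,204),(355,261)],"side":[(271,221),(271,320),(278,159),(330,176)]}
spec={"seat":(0,26,24,(0,0,0),(180,255,80)),"yel":(0,24,26,(22,120,150),(35,255,255)),"white":(1,30,76,(0,0,190),(180,90,255)),
"orange":(1,28,50,(5,180,100),(22,255,255)),"bar":(1,28,76,(0,0,0),(180,255,75)),"steel":(2,22,10,(0,0,150),(180,80,255)),"steelbore":(2,10,10,(0,0,0),(180,255,130)),"brass":(3,20,10,(20,110,150),(35,255,255)),"brassbore":(3,10,10,(0,0,0),(180,255,115))}
for k,(i,r,z,lo,hi) in spec.items():
    zz={"seat":26,"yel":20,"white":76,"orange":50,"bar":76,"steel":10,"steelbore":10,"brass":10,"brassbore":10}[k]
    px={}
    for n in D:
        b,m=blobs(D[n],(*P[n][i],r),lo,hi)
        print(k,n,[(c.round(1).tolist(),int(a),atz(n,*c,zz).round(1)[:2].tolist()) for c,a in b[:3]]); px[n]=b[0][0] if b else None
    if px["top"] is not None and px["side"] is not None: p,e=tri(px["top"],px["side"]);print("   tri",p.round(1),e.round(1))
E
```

```text
seat top [([279.4, 217.6], 477, [576.6, -13.0])]
seat side [([270.5, 220.0], 595, [573.6, -5.3]), ([293.5, 233.5], 4, [514.6, 20.3]), ([248.7, 214.3], 3, [626.4, -9.9])]
   tri [576.6 -12.9  16.6] 2.0
yel top [([292.0, 205.5], 6, [608.4, -45.1]), ([266.5, 229.5], 4, [546.6, 20.0])]
yel side [([261.0, 206.5], 6, [606.8, -45.2]), ([280.2, 232.2], 5, [545.0, 19.1])]
   tri [607.6 -45.2  20.1] 1.6
white top [([188.5, 230.5], 4, [539.4, 205.0]), ([171.0, 251.2], 4, [489.6, 245.3])]
white side [([281.1, 328.1], 9, [485.8, 264.9])]
   tri [520.  225.7  -8.4] 52.0
orange top [([181.4, 242.1], 2624, [512.7, 228.3])]
orange side [([260.7, 334.8], 225, [520.3, 273.5]), ([276.1, 305.9], 141, [507.2, 212.7]), ([284.6, 330.8], 87, [481.1, 256.3])]
   tri [522.4 246.4 -11.5] 13.5
bar top [([178.5, 240.8], 89, [514.7, 228.2]), ([195.2, 229.8], 5, [541.1, 188.8])]
bar side [([270.3, 311.1], 290, [511.5, 238.5]), ([283.6, 342.1], 24, [476.1, 288.0])]
   tri [514.4 231.8  62.7] 2.1
steel top [([365.6, 203.8], 372, [614.3, -235.4])]
steel side [([277.2, 159.6], 277, [611.5, -227.3])]
   tri [ 614.8 -237.4    0.9] 1.8
steelbore top [([365.6, 203.5], 79, [615.0, -235.6])]
steelbore side [([277.4, 157.7], 52, [612.8, -234.9])]
   tri [ 614.1 -235.9    9.1] 2.0
brass top [([354.7, 261.0], 242, [467.6, -204.0])]
brass side [([333.2, 178.6], 77, [455.3, -190.5]), ([321.2, 172.1], 14, [489.0, -207.4]), ([319.5, 177.8], 4, [489.8, -185.3])]
   tri [ 461.8 -207.    -6. ] 11.6
brassbore top [([354.9, 260.6], 71, [468.5, -204.4])]
brassbore side [([329.8, 174.5], 57, [465.9, -203.8])]
   tri [ 467.2 -204.6    9.1] 2.6
```

```bash
cat >>h.py <<'E'
def go(x,y,z,phi=None,maxstep=45):
    s=env.sense(); R=s["tool_rot"]; p=s["tool_pos"]; ph=np.arctan2(R[1,0],R[0,0])
    from scipy.spatial.transform import Rotation as Ro
    if phi is None: phi=ph
    c,t=np.cos(phi),np.sin(phi); G=np.array([[c,t,0],[t,-c,0],[0,0,-1]])
    print("now",p.round(1),"phi",ph.round(3),"rv",Ro.from_matrix(R.T@G).as_rotvec().round(3),"d in now-frame",(R.T@(np.array([x,y,z])-p)).round(1),"in goal frame",(G.T@(np.array([x,y,z])-p)).round(1),"q6",s["q"][5].round(2),"t",s["time_s"].round(2))
def rep():
    s=env.sense(); print(s["tool_pos"].round(1),s["contact_force"].round(1),s["opening"].round(3),s["finger_force"])
E
python3 - <<'E'
from h import *
S=np.load("side0.npz"); W=pc("side",S["im"],S["d"])
w=W[:60,430:520].reshape(-1,3); k=(np.hypot(w[:,0]-191,w[:,1]+541)<90)&(w[:,2]>150)&(w[:,2]<600); q=w[k]
print(len(q),np.percentile(q[:,2],[0,1,3,10,30]).round(1)); print(q[np.argsort(q[:,2])[:8]].round(0))
for u,v in[(188.5,230.5),(171,251.2)]: print(atz("top",u,v,50).round(1))
for u,v in[(281.1,328.1)]: print(atz("side",u,v,50).round(1))
go(614,-235.3,60,2.46)
E
```

```text
1205 [244.1 246.2 250.5 262.6 293.9]
[[ 171. -497.  244.]
 [ 176. -495.  244.]
 [ 179. -494.  244.]
 [ 206. -583.  245.]
 [ 181. -492.  245.]
 [ 213. -581.  245.]
 [ 203. -583.  246.]
 [ 174. -492.  246.]]
[541.5 211.7  50. ]
[490.4 253.2  50. ]
[488.3 252.9  50. ]Traceback (most recent call last):
  File "<stdin>", line 7, in <module>
  File "h.py", line 34, in go
    print("now",p.round(1),"phi",ph.round(3),"rv",Ro.from_matrix(R.T@G).as_rotvec().round(3),"d in now-frame",(R.T@(np.array([x,y,z])-p)).round(1),"in goal frame",(G.T@(np.array([x,y,z])-p)).round(1),"q6",s["q"][5].round(2),"t",s["time_s"].round(2))
                                                                                                                                                                                                                                    ^^^^^^^^^^^^^^^^^
AttributeError: 'float' object has no attribute 'round'
```

Request:
arm_command(
  commands="85 0 0 0 0 0 -0.177;85 0 0 0 0 0 -0.177;85 0 0 0 0 0 -0.177;85 0 0 0 0 0 -0.177;85 0 0 0 0 0 -0.177;85 0 0 0 0 0 -0.177;85 0 0 0 0 0 -0.177;85 0 0 0 0 0 -0.177;85 0 0 0 0 0 -0.177;85 0 0 0 0 0 -0.177",
  force=40,
)

```text
time_s: 1.35
tool_pos: [191.0, -541.8, 208.6]
tool_rot: [[-0.517, 0.856, -0.0], [0.856, 0.517, 0.001], [0.001, 0.001, -1.0]]
contact_force: [0.3, -0.0, 0.5]
opening: 0.996
finger_force: 0.0
```

Request:
arm_command(
  commands="85 0 0 0 0 0 -0.177;85 0 0 0 0 0 -0.177;85 0 0 0 0 0 0",
)

```text
time_s: 1.72
tool_pos: [191.0, -541.9, 208.8]
tool_rot: [[-0.777, 0.629, -0.0], [0.629, 0.777, 0.001], [0.001, 0.001, -1.0]]
contact_force: [0.8, 1.1, -0.1]
opening: 0.996
finger_force: 0.0
```

```bash
python3 -c "
from h import *
go(614,-235.3,60,2.46)"
```

```text
Traceback (most recent call last):
  File "h.py", line 34, in go
    print("now",p.round(1),"phi",ph.round(3),"rv",Ro.from_matrix(R.T@G).as_rotvec().round(3),"d in now-frame",(R.T@(np.array([x,y,z])-p)).round(1),"in goal frame",(G.T@(np.array([x,y,z])-p)).round(1),"q6",s["q"][5].round(2),"t",s["time_s"].round(2))
                                                                                                                                                                                                                                    ^^^^^^^^^^^^^^^^^
AttributeError: 'float' object has no attribute 'round'
```

Request:
arm_command(
  commands="85 -13.6 50.4 8 0 0 0;85 -13.6 50.4 8 0 0 0;85 -13.6 50.4 8 0 0 0;85 -13.6 50.4 8 0 0 0;85 -13.6 50.4 8 0 0 0;85 -13.6 50.4 8 0 0 0;85 -13.6 50.4 8 0 0 0;85 -13.6 50.4 8 0 0 0;85 -13.6 50.4 8 0 0 0;85 -13.6 50.4 8 0 0 0",
)

```text
time_s: 2.98
tool_pos: [614.5, -234.2, 128.8]
tool_rot: [[-0.776, 0.63, -0.0], [0.63, 0.776, 0.0], [0.0, -0.0, -1.0]]
contact_force: [-1.2, -1.2, 0.2]
opening: 0.991
finger_force: 0.0
```

```bash
sed -i 's/s\["time_s"\].round(2)/s["time_s"]/' h.py; python3 - <<'E'
from h import *
go(614,-235.3,60,2.46)
D={n:env.get_image(n) for n in("top","side")}
p=env.sense()["tool_pos"]
for n in D:
    im,d=D[n]; W=pc(n,im,d); w=W.reshape(-1,3); k=(np.hypot(w[:,0]-p[0],w[:,1]-p[1])<75)&(w[:,2]>60)&(w[:,2]<500)
    q=w[k]; print(n,len(q),np.percentile(q[:,2],[0,1,3,10]).round(1) if len(q) else"")
    q=q[q[:,2]<q[:,2].min()+12]; y=(q-p)@env.sense()["tool_rot"]
    for s in(-1,1):
        a=y[y[:,1]*s>0]; print(s,len(a),a.mean(0).round(1) if len(a) else"",a[:,1].min().round(1) if len(a) else"",a[:,1].max().round(1) if len(a) else"")
u,v=map(int,proj("side",p)); print(u,v)
im=D["side"][0]; cv2.imwrite("pics/g1.png",tile(im,min(max(u,60),499),min(max(v,60),359),r=60,k=5,step=20))
E
```

```text
now [ 614.5 -234.2  128.8] phi 2.46 rv [-0. -0. -0.] d in now-frame [-0.3 -1.2 68.8] in goal frame [-0.3 -1.2 68.8] q6 -1.38 t 2.975
top 3673 [167.6 194.4 215.  253.5]
-1 11 [  6.3 -48.3 -46.4] -55.7 -44.5
1 8 [  5.8  46.8 -46.6] 41.5 53.4
side 4040 [163.7 172.5 185.4 218.7]
-1 37 [  1.5 -39.9 -42.6] -50.1 -36.8
1 24 [  5.6  53.3 -43.2] 47.6 59.4
275 122
```

View pics/g1.png

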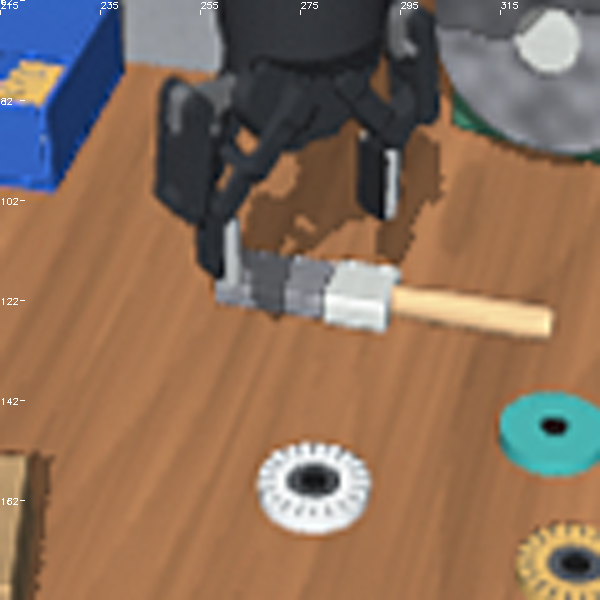

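The side crop shows the open fingertips at about (258,117) and (292,105), the steel wheel below at (277,158), with nothing in the way.

```bash
python3 - <<'E'
from h import *
s=env.sense();p,R=s["tool_pos"],s["tool_rot"]
for z in(128,135,141,150):
  for sg in(1,-1):
    print(z,sg,[np.round(proj("side",[*(p+R[:,1]*sg*w)[:2],z]),1).tolist() for w in(42.5,48,57)])
E
```

```text
128 1 [[262.0, 128.5], [260.1, 129.3], [257.1, 130.7]]
128 -1 [[289.4, 115.9], [291.1, 115.1], [293.8, 113.8]]
135 1 [[261.9, 126.1], [260.1, 126.9], [257.0, 128.3]]
135 -1 [[289.4, 113.5], [291.2, 112.7], [293.9, 111.5]]
141 1 [[261.9, 124.0], [260.0, 124.9], [256.9, 126.3]]
141 -1 [[289.5, 111.5], [291.2, 110.7], [294.0, 109.4]]
150 1 [[261.8, 120.9], [259.9, 121.8], [256.8, 123.2]]
150 -1 [[289.6, 108.4], [291.3, 107.6], [294.2, 106.4]]
```

Request:
arm_command(
  commands="70 0 -0.6 20 0 0 0;70 0 -0.6 20 0 0 0;70 0 0 20 0 0 0;70 0 0 15 0 0 0;70 0 0 6 0 0 0;70 0 0 0 0 0 0;70 0 0 0 0 0 0;70 0 0 0 0 0 0",
)

```text
time_s: 4.08
tool_pos: [613.4, -236.7, 49.5]
tool_rot: [[-0.778, 0.628, 0.002], [0.628, 0.778, -0.001], [-0.002, 0.0, -1.0]]
contact_force: [0.5, -0.3, 1.0]
opening: 0.817
finger_force: 0.0
```

```bash
python3 - <<'E'
from h import *
go(614,-235.3,0,2.46); rep()
D={n:env.get_image(n) for n in("top","side")}
np.savez("g2.npz",t=D["top"][0],td=D["top"][1],s=D["side"][0],sd=D["side"][1])
s=env.sense();p,R=s["tool_pos"],s["tool_rot"]
a=tile(D["side"][0],277,150,r=33,k=9); b=tile(D["top"][0],366,204,r=25,k=8)
b=cv2.copyMakeBorder(b,0,a.shape[0]-b.shape[0],0,0,0); a=a[:,97:497]
m=np.hstack([b,a]); cv2.imwrite("pics/g2.png",m); print(m.shape)
for z in(0,10,20,30,40):
  print(z,[np.round(proj("side",[*(p+R[:,1]*w)[:2],z]),1).tolist() for w in(35,-35)])
E
```

```text
now [ 613.4 -236.7   49.5] phi 2.463 rv [0.    0.002 0.003] d in now-frame [ 0.5  1.4 49.5] in goal frame [ 0.4  1.4 49.5] q6 -1.39 t 4.075Traceback (most recent call last):
  File "<stdin>", line 2, in <module>
  File "h.py", line 36, in rep
    s=env.sense(); print(s["tool_pos"].round(1),s["contact_force"].round(1),s["opening"].round(3),s["finger_force"])
                                                                            ^^^^^^^^^^^^^^^^^^
AttributeError: 'float' object has no attribute 'round'
```

```bash
sed -i 's/s\["opening"\].round(3)/round(s["opening"],3)/' h.py; python3 - <<'E'
from h import *
D={}
for n in("top","side"): D[n]=env.get_image(n); rep()
np.savez("g2.npz",t=D["top"][0],td=D["top"][1],s=D["side"][0],sd=D["side"][1])
s=env.sense();p,R=s["tool_pos"],s["tool_rot"]
a=tile(D["side"][0],277,150,r=33,k=9); b=tile(D["top"][0],366,204,r=25,k=8)
b=cv2.copyMakeBorder(b,0,a.shape[0]-b.shape[0],0,0,0); a=a[:,97:497]
m=np.hstack([b,a]); cv2.imwrite("pics/g2.png",m); print(m.shape)
for z in(20,50,60,70):
  print(z,[np.round(proj("side",[*(p+R[:,1]*w)[:2],z]),1).tolist() for w in(35,-35)])
E
```

```text
[ 613.2 -236.6   49.3] [-0.  -0.3 -0.2] 0.819 0.0
[ 613.1 -236.5   49.1] [-0.9 -0.2  0.3] 0.823 0.0
(594, 800, 3)
20 [[266.9, 159.7], [287.7, 149.3]]
50 [[266.7, 150.9], [287.9, 140.5]]
60 [[266.7, 147.9], [288.0, 137.5]]
70 [[266.6, 144.8], [288.1, 134.4]]
```

View pics/g2.png

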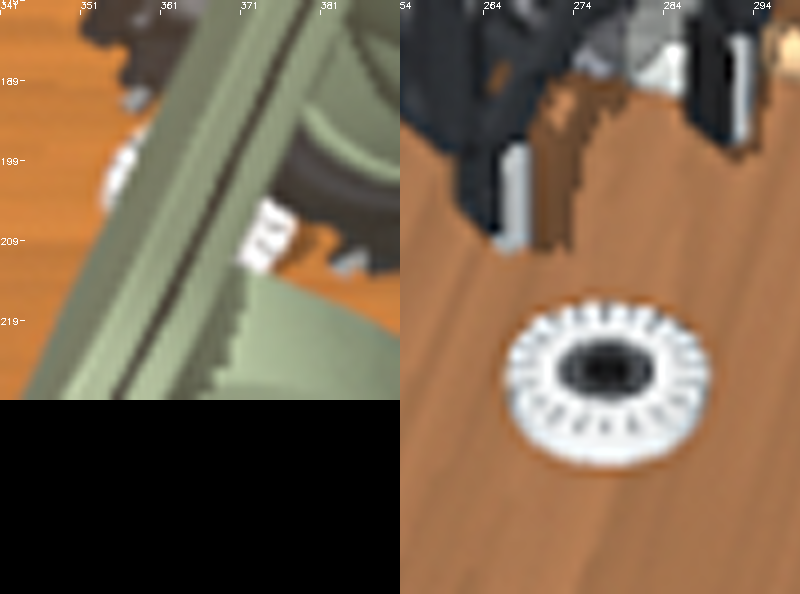

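Top (left) is hidden by the arm; side (right) shows fingertips at about (266,145) and (290,134), centred over the wheel bore (277.5,158); tips seem about 20 mm above the reported TCP.

Request:
arm_command(
  commands="70 0.4 1.5 15 0 0 0;70 0 0 15 0 0 0;70 0 0 10 0 0 0;70 0 0 4 0 0 0;70 0 0 0 0 0 0;70 0 0 0 0 0 0",
)

```text
time_s: 4.92
tool_pos: [613.7, -235.2, 4.9]
tool_rot: [[-0.778, 0.628, 0.001], [0.628, 0.778, -0.001], [-0.001, 0.0, -1.0]]
contact_force: [-0.4, -0.2, -0.7]
opening: 0.82
finger_force: 0.0
```

```bash
python3 - <<'E'
from h import *
D={n:env.get_image(n) for n in("top","side")}; rep()
s=env.sense();p,R=s["tool_pos"],s["tool_rot"]
a=tile(D["side"][0],277,150,r=33,k=9)
cv2.imwrite("pics/g3.png",a)
for z in(0,5,10,20,25):
  print(z,[np.round(proj("side",[*(p+R[:,1]*w+R[:,0]*x)[:2],z]),1).tolist() for w in(35,-35) for x in (-11,11)])
E
```

```text
[ 613.8 -235.3    5.1] [-0.4  0.1 -0. ] 0.818 0.0
0 [[264.2, 163.4], [269.1, 167.8], [284.7, 153.1], [289.7, 157.3]]
5 [[264.2, 162.0], [269.1, 166.4], [284.7, 151.7], [289.7, 155.9]]
10 [[264.1, 160.6], [269.1, 165.0], [284.7, 150.3], [289.8, 154.5]]
20 [[264.0, 157.7], [269.0, 162.2], [284.8, 147.4], [289.9, 151.6]]
25 [[264.0, 156.3], [269.0, 160.7], [284.8, 146.0], [289.9, 150.2]]
```

View pics/g3.png

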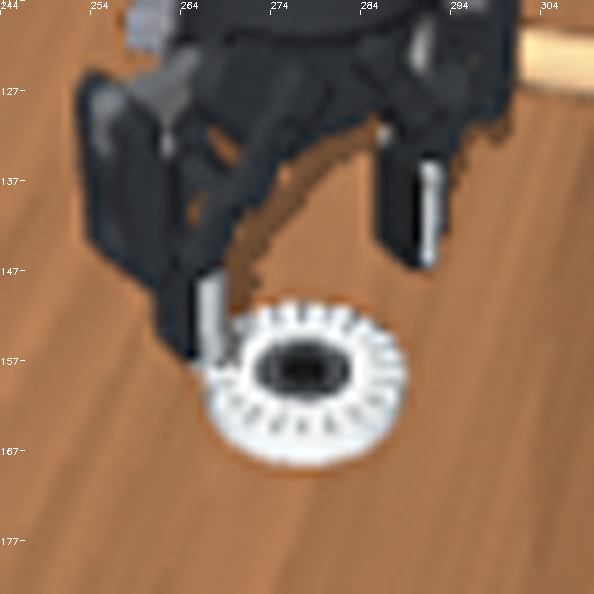

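The crop shows finger ends at about (267,158) and (291,147), i.e. still roughly 25–30 mm above the bench, above the wheel. I'll go down in small steps watching force.

Request:
arm_command(
  commands="70 0 0 2 0 0 0;70 0 0 2 0 0 0;70 0 0 0 0 0 0",
)

```text
time_s: 5.4
tool_pos: [613.0, -234.8, 0.1]
tool_rot: [[-0.778, 0.628, -0.001], [0.628, 0.778, 0.0], [0.001, -0.0, -1.0]]
contact_force: [-0.0, -0.2, -0.1]
opening: 0.822
finger_force: 0.0
```

```bash
python3 - <<'E'
from h import *
im,d=env.get_image("side"); rep(); s=env.sense();p,R=s["tool_pos"],s["tool_rot"]
w=pc("side",im,d).reshape(-1,3); w=w[(d.ravel()>0)]; y=(w-p)@R
k=(np.abs(y[:,0])<16)&(np.abs(y[:,1])>34)&(np.abs(y[:,1])<62)&(w[:,2]>6)
for sg in(1,-1):
    a=k&(y[:,1]*sg>0); print(sg,np.histogram(w[a,2],bins=range(5,80,5))[0], y[a&(w[:,2]<40)].round(0)[:6].tolist())
E
```

```text
[ 6.131e+02 -2.348e+02  2.000e-01] [ 0.7 -0.3 -0.7] 0.82 0.0
1 [ 0  0  0  0  0  4  6 12  9 13 12 11  6  9] [[-3.0, 48.0, -39.0], [1.0, 47.0, -38.0], [7.0, 42.0, -39.0], [5.0, 47.0, -37.0], [4.0, 44.0, -35.0], [5.0, 41.0, -34.0]]
-1 [ 0  0  0  0  0  5  9  7 10  7 10 10 13  9] [[-11.0, -34.0, -40.0], [-11.0, -35.0, -36.0], [5.0, -49.0, -39.0], [-2.0, -34.0, -38.0], [-7.0, -35.0, -31.0], [10.0, -42.0, -39.0]]
```

Request:
arm_command(
  commands="70 0 0 4 0 0 0;70 0 0 4 0 0 0;70 0 0 0 0 0 0",
)

```text
time_s: 5.82
tool_pos: [612.7, -234.7, -8.4]
tool_rot: [[-0.778, 0.628, -0.001], [0.628, 0.778, 0.001], [0.001, -0.0, -1.0]]
contact_force: [-0.8, -0.5, -0.7]
opening: 0.823
finger_force: 0.0
```

Request:
arm_command(
  commands="70 0 0 3 0 0 0;70 0 0 3 0 0 0;70 0 0 0 0 0 0",
)

```text
time_s: 6.2
tool_pos: [612.9, -234.8, -14.1]
tool_rot: [[-0.778, 0.628, -0.001], [0.628, 0.778, 0.0], [0.001, -0.0, -1.0]]
contact_force: [-0.7, -1.0, 0.0]
opening: 0.818
finger_force: 0.0
```

```bash
cat >>h.py <<'E'
def tips():
    im,d=env.get_image("side"); rep(); s=env.sense();p,R=s["tool_pos"],s["tool_rot"]
    w=pc("side",im,d).reshape(-1,3); w=w[(d.ravel()>0)]; y=(w-p)@R
    k=(np.abs(y[:,0])<16)&(np.abs(y[:,1])>32)&(np.abs(y[:,1])<62)&(w[:,2]>4)
    for sg in(1,-1):
        a=k&(y[:,1]*sg>0); print(sg,np.histogram(w[a,2],bins=range(4,60,4))[0],np.sort(w[a,2])[:5].round(1))
E
python3 -c "
from h import *
tips()"
```

```text
[ 613.1 -234.9  -13.9] [-0.8  0.2 -0.9] 0.818 0.0
1 [ 2  0  0  2  5  8  9 10  9 11  7  8  3] [ 4.1  5.1 17.7 19.4 21.6]
-1 [ 1  0  1  4  9  9 10 10 10  9 11 11 12] [ 5.1 16.  16.3 17.1 19.2]
```

Request:
arm_command(
  commands="70 0 0 3 0 0 0;70 0 0 3 0 0 0;70 0 0 3 0 0 0;70 0 0 0 0 0 0",
)

```text
time_s: 6.75
tool_pos: [612.9, -234.7, -23.1]
tool_rot: [[-0.778, 0.628, -0.001], [0.628, 0.778, 0.0], [0.001, -0.0, -1.0]]
contact_force: [-0.6, 0.9, 1.0]
opening: 0.816
finger_force: 0.0
```

Request:
arm_command(
  commands="62 0 0 0 0 0 0;55 0 0 0 0 0 0;50 0 0 0 0 0 0;50 0 0 0 0 0 0;50 0 0 0 0 0 0;50 0 0 0 0 0 0",
  force=40,
)

```text
time_s: 7.5
tool_pos: [613.8, -235.2, -22.0]
tool_rot: [[-0.778, 0.628, 0.001], [0.628, 0.778, -0.001], [-0.001, 0.0, -1.0]]
contact_force: [-0.2, -0.0, 4.8]
opening: 0.678
finger_force: 43.4
```

```bash
python3 -c "
from h import *
tips()"
```

```text
[ 613.8 -235.2  -22. ] [-1.4  0.4  5.2] 0.677 43.37406277656555
1 [ 0  2  7 10  9  7  6 10  7  2  5 11 13] [ 9.9 11.1 12.8 13.2 13.3]
-1 [ 0  1  1  2  3  1  1  4  2  2  1  8 11] [11.5 14.6 16.6 17.5 20.8]
```

Request:
arm_command(
  commands="66 0 0 -1 0 0 0;66 0 0 -1 0 0 0;66 0 0 -1.5 0 0 0;66 0 0 -1 0 0 0;58 0 0 0 0 0 0;52 0 0 0 0 0 0;50 0 0 0 0 0 0;50 0 0 0 0 0 0;50 0 0 0 0 0 0",
  force=40,
)

```text
time_s: 8.68
tool_pos: [615.6, -236.4, -14.9]
tool_rot: [[-0.778, 0.628, 0.005], [0.628, 0.778, -0.003], [-0.005, 0.001, -1.0]]
contact_force: [-1.6, -0.0, 10.1]
opening: 0.586
finger_force: 5.1
```

Request:
arm_command(
  commands="50 0 0 -5 0 0 0;50 0 0 -15 0 0 0;50 0 0 -25 0 0 0;50 0 0 -25 0 0 0;50 0 0 -10 0 0 0;50 0 0 0 0 0 0",
)

```text
time_s: 9.43
tool_pos: [613.8, -235.2, 62.9]
tool_rot: [[-0.778, 0.628, 0.002], [0.628, 0.778, -0.001], [-0.002, 0.0, -1.0]]
contact_force: [0.2, -0.1, 0.6]
opening: 0.59
finger_force: 0.0
```

```bash
python3 - <<'E'
from h import *
go(576.7,-12.8,60,2.46)
im,d=env.get_image("side"); rep(); s=env.sense();p=s["tool_pos"]
for z in(p[2]+18,p[2]+28): print(z,proj("side",[p[0],p[1],z]))
u,v=map(int,proj("side",[p[0],p[1],p[2]+25]))
a=tile(im,u,v,r=33,k=9); cv2.imwrite("pics/g4.png",a)
b,_=blobs(im,(u,v+3,14),(0,0,150),(180,80,255)); print(b[:2]); b,_=blobs(im,(u,v+2,7),(0,0,0),(180,255,110)); print(b[:2])
E
```

```text
now [ 613.8 -235.2   62.9] phi 2.463 rv [0.    0.002 0.003] d in now-frame [168.5 149.8   2.6] in goal frame [168.9 149.3   2.9] q6 -1.39 t 9.425
[ 613.  -234.8   61.6] [-0.8  0.5 -0.9] 0.586 0.0
79.64319372353447 (np.float64(277.40458346131146), np.float64(136.98360104730472))
89.64319372353447 (np.float64(277.42166362590086), np.float64(133.83952485717828))
[(array([269.72413793, 135.48275862]), np.int32(29)), (array([289. , 126.5]), np.int32(8))]
[(array([274.1509434 , 134.22641509]), np.int32(53))]
```

View pics/g4.png

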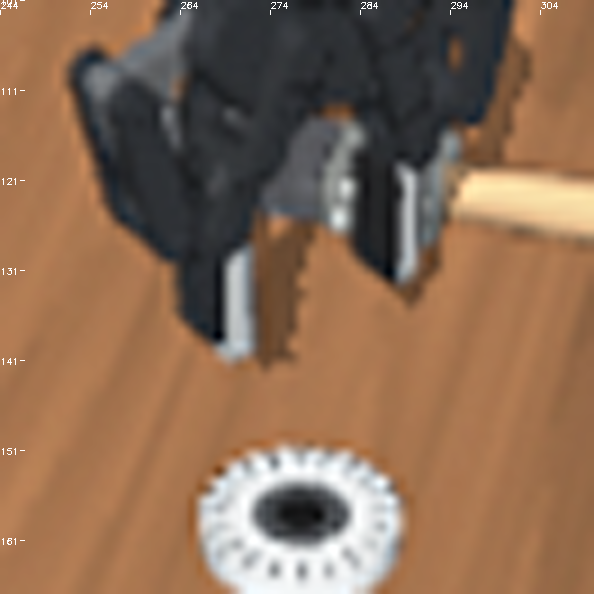

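The picture shows the fingers empty (they slid over the rim) and the wheel unmoved at (277.3,158). I'll retry lower.

Request:
arm_command(
  commands="72 0 0 0 0 0 0;72 0 0 10 0 0 0;72 0 0 25 0 0 0;72 0 0 25 0 0 0;72 0 0 15 0 0 0;72 0 0 6 0 0 0;72 0 0 3 0 0 0;72 0 0 2 0 0 0;72 0 0 0 0 0 0",
)

```text
time_s: 10.6
tool_pos: [613.8, -235.2, -23.4]
tool_rot: [[-0.778, 0.628, 0.001], [0.628, 0.778, -0.001], [-0.001, 0.0, -1.0]]
contact_force: [-0.4, 0.3, -0.5]
opening: 0.845
finger_force: 0.0
```

Request:
arm_command(
  commands="64 0 0 0 0 0 0;58 0 0 0 0 0 0;55 0 0 0 0 0 0;52 0 0 0 0 0 0;50 0 0 0 0 0 0;50 0 0 0 0 0 0",
  force=40,
)

```text
time_s: 11.35
tool_pos: [613.7, -235.2, -23.0]
tool_rot: [[-0.778, 0.628, 0.001], [0.628, 0.778, -0.001], [-0.001, 0.0, -1.0]]
contact_force: [-1.6, 1.0, 5.7]
opening: 0.675
finger_force: 41.8
```

Request:
arm_command(
  commands="50 0 0 -4 0 0 0;50 0 0 -10 0 0 0;50 0 0 -25 0 0 0;50 0 0 -25 0 0 0;50 0 0 -20 0 0 0;50 0 0 0 0 0 0;50 0 0 0 0 0 0",
)

```text
time_s: 12.22
tool_pos: [612.5, -234.6, 59.0]
tool_rot: [[-0.778, 0.628, -0.002], [0.628, 0.778, 0.001], [0.002, -0.0, -1.0]]
contact_force: [0.5, -0.3, -2.8]
opening: 0.676
finger_force: 43.4
```

```bash
python3 - <<'E'
from h import *
go(576.7,-12.8,60,2.46)
im,d=env.get_image("side"); rep(); s=env.sense();p,R=s["tool_pos"],s["tool_rot"]
u,v=map(int,proj("side",[p[0],p[1],p[2]+25]))
hsv=cv2.cvtColor(im,cv2.COLOR_BGR2HSV); W=pc("side",im,d)
b,_=blobs(im,(u,v+3,16),(0,0,160),(180,70,255)); print(u,v,b[:3])
w=W[v-14:v+20,u-14:u+14].reshape(-1,3); y=(w-p)@R
k=(hsv[v-14:v+20,u-14:u+14].reshape(-1,3)[:,2]>170)&(np.abs(y[:,1])<29)&(np.abs(y[:,2])<60)
q=w[k]; A=np.c_[q[:,:2]-p[:2],np.ones(k.sum())]; print(k.sum(),np.median(q,0).round(1),q.min(0).round(1),q.max(0).round(1))
cv2.imwrite("pics/g5.png",tile(im,u,v,r=30,k=10))
E
```

```text
now [ 612.5 -234.6   59. ] phi 2.463 rv [-0.    -0.002  0.003] d in now-frame [167.1 150.1  -0.8] in goal frame [167.5 149.7  -1. ] q6 -1.39 t 12.225
[ 612.1 -234.4   58.4] [ 0.2  0.5 -2.6] 0.678 43.39636445045471
277 135 [(array([279.2704918, 135.3647541]), np.int32(244)), (array([290.22222222, 127.88888889]), np.int32(9))]
268 [ 609.8 -241.6   91.3] [ 583.6 -307.2   -1.5] [ 672.3 -202.8   96.4]
```

View pics/g5.png

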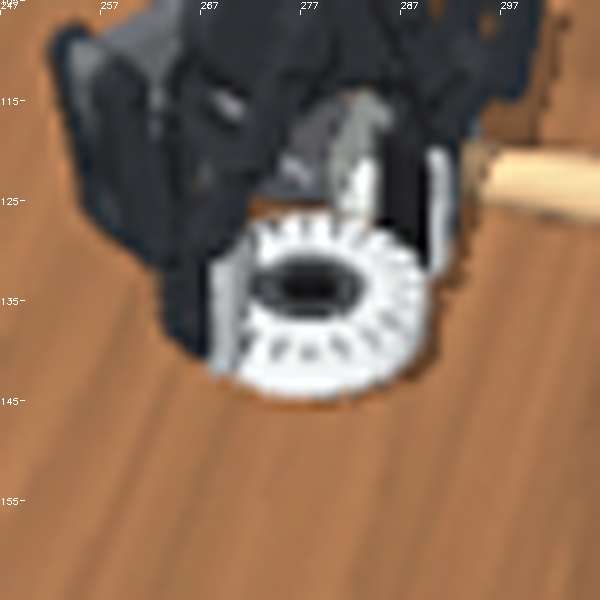

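Wheel is held level, bore at about (277.7,133.7).

Request:
arm_command(
  commands="50 10 9 0 0 0 0;50 22 20 0 0 0 0;50 25 22 0 0 0 0;50 25 22 0 0 0 0;50 25 22 0 0 0 0;50 25 22 0 0 0 0;50 20 18 0 0 0 0;50 10 10 0 0 0 0;50 5 5 0 0 0 0;50 0 0 0 0 0 0",
)

```text
time_s: 13.52
tool_pos: [577.5, -13.4, 59.8]
tool_rot: [[-0.779, 0.628, -0.0], [0.628, 0.779, -0.0], [-0.0, -0.0, -1.0]]
contact_force: [-0.6, -0.2, -2.7]
opening: 0.676
finger_force: 43.4
```

```bash
cat >>h.py <<'E'
def held(zc,win=10,lo=(0,0,0),hi=(180,255,100)):
    # dark bore of wheel held: top face at TCP z + zc
    im,d=env.get_image("side"); s=env.sense(); p=s["tool_pos"]; z=p[2]+zc
    u,v=proj("side",[p[0],p[1],z]); b,m=blobs(im,(int(round(u)),int(round(v)),win),lo,hi)
    print("pred",round(u,1),round(v,1),"tcp",p.round(1)); 
    for c,a in b[:3]: print(c.round(2),a,atz("side",*c,z).round(1))
    return im
E
python3 - <<'E'
from h import *
go(576.7,-12.8,60,2.46)
im=held(32.5,7)
cv2.imwrite("pics/g6.png",tile(im,271,205,r=36,k=8))
E
```

```text
now [577.5 -13.4  59.8] phi 2.463 rv [-0.     0.     0.003] d in now-frame [ 1.  -0.  -0.2] in goal frame [ 1.  -0.1 -0.2] q6 -1.06 t 13.525
pred 269.3 196.9 tcp [577.7 -13.9  59.9]
[269.27 197.34] 83 [577.5 -12.7  92.4]
```

View pics/g6.png

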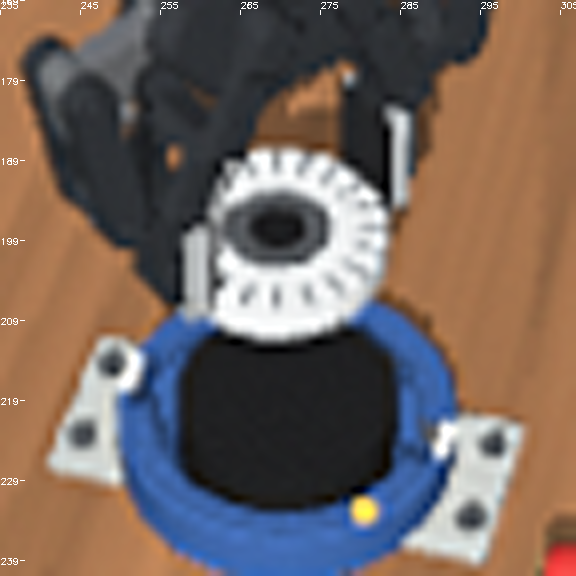

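The wheel is above the seat, bore at (269.1,197), only about 1.3 mm off in x. Shift and lower.

Request:
arm_command(
  commands="50 1 -0.8 10 0 0 0;50 0 0 15 0 0 0;50 0 0 12 0 0 0;50 0 0 8 0 0 0;50 0 0 4 0 0 0;50 0 0 2 0 0 0;50 0 0 0 0 0 0",
)

```text
time_s: 14.45
tool_pos: [576.4, -13.3, 9.1]
tool_rot: [[-0.778, 0.628, 0.0], [0.628, 0.778, -0.0], [-0.0, 0.0, -1.0]]
contact_force: [-0.2, -0.4, -2.8]
opening: 0.675
finger_force: 43.4
```

Request:
arm_command(
  commands="50 0 0 1.5 0 0 0;50 0 0 1 0 0 0;50 0 0 0 0 0 0",
)

```text
time_s: 14.82
tool_pos: [576.2, -13.3, 6.4]
tool_rot: [[-0.778, 0.628, 0.0], [0.628, 0.778, -0.0], [-0.0, -0.0, -1.0]]
contact_force: [0.8, -0.2, -2.4]
opening: 0.678
finger_force: 43.4
```

```bash
python3 - <<'E'
from h import *
im=held(32.5,7); rep()
go(576.7,-12.8,3,2.46)
E
```

```text
pred 270.2 213.5 tcp [576.2 -13.3   6.4]
[269.93 213.52] 81 [576.7 -13.1  38.9]
[264.   206.57] 7 [595.1 -30.3  38.9]
[576.2 -13.3   6.4] [ 0.7 -0.8 -1.7] 0.677 43.41326594352722
now [576.2 -13.3   6.4] phi 2.463 rv [0.    0.    0.003] d in now-frame [-0.1  0.7  3.4] in goal frame [-0.1  0.7  3.4] q6 -1.07 t 14.875
```

Request:
arm_command(
  commands="50 0 0 1 0 0 0;50 0 0 1 0 0 0;50 0 0 0 0 0 0",
)

```text
time_s: 15.25
tool_pos: [576.0, -13.3, 4.2]
tool_rot: [[-0.778, 0.628, -0.0], [0.628, 0.778, 0.0], [0.0, -0.0, -1.0]]
contact_force: [-0.1, -0.9, -2.0]
opening: 0.675
finger_force: 43.4
```

Request:
arm_command(
  commands="50 0 0 1 0 0 0;50 0 0 0 0 0 0",
)

```text
time_s: 15.5
tool_pos: [576.1, -13.3, 3.3]
tool_rot: [[-0.778, 0.628, -0.0], [0.628, 0.778, 0.0], [0.0, -0.0, -1.0]]
contact_force: [-0.3, -0.5, -2.6]
opening: 0.679
finger_force: 43.4
```

Request:
arm_command(
  commands="50 0 0 1 0 0 0;50 0 0 0 0 0 0",
)

```text
time_s: 15.75
tool_pos: [576.3, -13.4, 3.1]
tool_rot: [[-0.778, 0.628, -0.0], [0.628, 0.778, -0.0], [-0.0, -0.0, -1.0]]
contact_force: [-2.3, -0.6, 3.4]
opening: 0.676
finger_force: 44.1
```

Request:
arm_command(
  commands="50 0 0 1 0 0 0;50 0 0 0 0 0 0",
)

```text
time_s: 16.0
tool_pos: [576.3, -13.3, 3.0]
tool_rot: [[-0.778, 0.628, -0.0], [0.628, 0.778, -0.0], [0.0, -0.0, -1.0]]
contact_force: [-6.3, 0.3, 10.4]
opening: 0.674
finger_force: 44.7
```

Request:
arm_command(
  commands="50 0 0 -1.5 0 0 0;60 0 0 0 0 0 0;66 0 0 0 0 0 0;72 0 0 0 0 0 0;72 0 0 -5 0 0 0;72 0 0 -15 0 0 0;72 0 0 -25 0 0 0;72 0 0 -20 0 0 0;72 0 0 0 0 0 0",
)

```text
time_s: 17.12
tool_pos: [578.7, -13.7, 71.1]
tool_rot: [[-0.778, 0.628, 0.006], [0.628, 0.778, -0.001], [-0.006, 0.003, -1.0]]
contact_force: [0.9, -1.0, -0.3]
opening: 0.84
finger_force: 0.0
```

```bash
python3 - <<'E'
from h import *
go(467.2,-204.1,60,2.46); rep()
im,d=env.get_image("side"); u,v=proj("side",[576.7,-12.8,36]); print(u,v)
b,m=blobs(im,(int(round(u)),int(round(v)),7),(0,0,0),(180,255,110))
for c,a in b[:3]: print("bore",c,a,atz("side",*c,36).round(1))
b,m=blobs(im,(int(u),int(v),18),(0,0,150),(180,80,255)); print(b[:2])
b,m=blobs(im,(271,221,24),(22,120,150),(35,255,255));print([(c.round(1),a,atz("side",*c,20).round(1)) for c,a in b])
W=pc("side",im,d); print(W[int(v)-2:int(v)+10:2,int(u)-9:int(u)+10:3,2].round(0))
E
```

```text
now [578.7 -13.7  71.1] phi 2.463 rv [0.003 0.006 0.003] d in now-frame [ -32.6 -218.2   10.6] in goal frame [ -33.3 -218.1   11.1] q6 -1.07 t 17.125
[578.7 -13.7  71.1] [ 0.9 -1.  -0.3] 0.84 0.0
269.89394921708185 214.45440025365534
bore [269.92405063 214.50632911] 79 [576.6 -12.7  36. ]
[(array([269.7875, 216.315 ]), np.int32(400)), (array([255.88888889, 200.62962963]), np.int32(27))]
[(array([280. , 232.2]), np.int32(6), array([545.5,  19.1,  20. ])), (array([260.8, 206.4]), np.int32(5), array([607.3, -45.4,  20. ]))]
[[36. 38. 37. 36. 36. 36. 37.]
 [36. 37. 38. 36. 37. 36. 37.]
 [37. 36. 37. 36. 38. 36. 37.]
 [37. 39. 39. 38. 39. 35. 37.]
 [36. 36. 36. 37. 36. 38. 39.]
 [33. 39. 38. 37. 36. 37. 37.]]
```

Steel wheel sits flat (z 36), within 0.6 mm of the base centre. Now the brass one.

Request:
arm_command(
  commands="72 -1 -12 0 0 0 0;72 -4 -26 0 0 0 0;72 -5 -32 0 0 0 0;72 -5 -32 0 0 0 0;72 -5 -32 0 0 0 0;72 -5 -32 0 0 0 0;72 -4 -26 0 0 0 0;72 -3 -18 0 0 0 0;72 -1 -8 0 0 0 0;72 0 0 0 0 0 0",
)

```text
time_s: 18.42
tool_pos: [464.7, -203.8, 67.6]
tool_rot: [[-0.778, 0.628, -0.0], [0.628, 0.778, 0.001], [0.001, 0.0, -1.0]]
contact_force: [0.5, 1.2, 0.2]
opening: 0.84
finger_force: 0.0
```

```bash
python3 - <<'E'
from h import *
go(466.8,-204,-24,2.46); rep()
im,d=env.get_image("side"); u,v=proj("side",[467,-204,10])
b,m=blobs(im,(int(round(u)),int(round(v)),9),(0,0,0),(180,255,115)); print(u,v,[(c.round(1),a,atz("side",*c,10).round(1)) for c,a in b[:3]])
E
```

```text
now [ 464.7 -203.8   67.6] phi 2.462 rv [ 0.    -0.001  0.002] d in now-frame [-1.8  1.1 91.6] in goal frame [-1.8  1.1 91.6] q6 -1.48 t 18.425
[ 464.7 -203.8   67.6] [0.5 1.2 0.2] 0.84 0.0
329.4277725128846 174.33911895430728 [(array([329.8, 174.4]), np.int32(56), array([ 466.1, -203.9,   10. ]))]
```

Request:
arm_command(
  commands="72 -1.6 1.1 15 0 0 0;72 0 0 25 0 0 0;72 0 0 25 0 0 0;72 0 0 15 0 0 0;72 0 0 5 0 0 0;72 0 0 2 0 0 0;72 0 0 0 0 0 0",
)

```text
time_s: 19.35
tool_pos: [467.6, -204.2, -18.5]
tool_rot: [[-0.778, 0.628, 0.001], [0.628, 0.778, -0.001], [-0.001, 0.0, -1.0]]
contact_force: [-0.1, -1.0, 0.1]
opening: 0.848
finger_force: 0.0
```

Request:
arm_command(
  commands="72 0.5 0 2.5 0 0 0;72 0 0 2 0 0 0;72 0 0 0 0 0 0",
)

```text
time_s: 19.73
tool_pos: [466.4, -203.5, -23.7]
tool_rot: [[-0.778, 0.628, -0.0], [0.628, 0.778, 0.0], [0.0, -0.0, -1.0]]
contact_force: [-0.4, 0.5, -0.4]
opening: 0.841
finger_force: 0.0
```

Request:
arm_command(
  commands="64 0 0 0 0 0 0;58 0 0 0 0 0 0;55 0 0 0 0 0 0;52 0 0 0 0 0 0;50 0 0 0 0 0 0;50 0 0 0 0 0 0",
)

```text
time_s: 20.48
tool_pos: [466.7, -203.7, -23.0]
tool_rot: [[-0.778, 0.628, 0.0], [0.628, 0.778, -0.0], [-0.0, -0.0, -1.0]]
contact_force: [-2.1, 0.6, 4.7]
opening: 0.675
finger_force: 41.5
```

Request:
arm_command(
  commands="50 0 0 -4 0 0 0;50 0 0 -12 0 0 0;50 0 0 -25 0 0 0;50 0 0 -30 0 0 0;50 0 0 -25 0 0 0;50 0 0 0 0 0 0;50 0 0 0 0 0 0",
)

```text
time_s: 21.35
tool_pos: [465.9, -203.1, 71.7]
tool_rot: [[-0.778, 0.628, -0.001], [0.628, 0.778, 0.001], [0.001, -0.0, -1.0]]
contact_force: [0.4, 0.1, -3.2]
opening: 0.672
finger_force: 43.2
```

```bash
python3 - <<'E'
from h import *
go(576.3,-13.2,73,2.46); rep()
held(32.5,9)
E
```

```text
now [ 465.9 -203.1   71.7] phi 2.463 rv [-0.    -0.001  0.003] d in now-frame [ 33.3 217.2  -1.3] in goal frame [ 33.9 217.1  -1.3] q6 -1.47 t 21.35
[ 465.9 -203.1   71.7] [ 0.4  0.1 -3.2] 0.672 43.19218397140503
pred 333.9 146.4 tcp [ 465.5 -202.9   71.2]
[330.74 144.01] 99 [ 474.2 -209.9  103.7]
[341.  138.5] 12 [ 452.9 -237.1  103.7]
```

Request:
arm_command(
  commands="50 1 12 0 0 0 0;50 4 26 0 0 0 0;50 5 32 0 0 0 0;50 5 32 0 0 0 0;50 5 32 0 0 0 0;50 5 32 0 0 0 0;50 4 26 0 0 0 0;50 3 16 0 0 0 0;50 1.5 9 0 0 0 0;50 0 0 0 0 0 0",
)

```text
time_s: 22.65
tool_pos: [576.6, -13.4, 72.0]
tool_rot: [[-0.779, 0.627, -0.001], [0.627, 0.779, -0.0], [0.0, -0.001, -1.0]]
contact_force: [-1.1, -0.7, -2.0]
opening: 0.674
finger_force: 43.2
```

```bash
python3 - <<'E'
from h import *
go(576.3,-13.2,14,2.46); rep()
held(32.5,7); held(32.5,5)
E
```

```text
now [576.6 -13.4  72. ] phi 2.463 rv [-0.001 -0.     0.003] d in now-frame [ 0.3  0.  58. ] in goal frame [ 0.3  0.  58. ] q6 -1.07 t 22.65
[576.6 -13.4  72. ] [-1.1 -0.7 -2. ] 0.674 43.21105241775513
pred 269.9 193.1 tcp [576.4 -13.9  72.1]
[269.29 193.46] 79 [577.3 -12.6 104.6]
pred 269.9 193.0 tcp [576.3 -14.2  72.2]
[269.74 193.48] 69 [576.3 -12.7 104.7]
```

Request:
arm_command(
  commands="50 0 0 10 0 0 0;50 0 0 15 0 0 0;50 0 0 15 0 0 0;50 0 0 8 0 0 0;50 0 0 4 0 0 0;50 0 0 2 0 0 0;50 0 0 0 0 0 0",
)

```text
time_s: 23.62
tool_pos: [577.0, -13.6, 18.6]
tool_rot: [[-0.778, 0.628, 0.001], [0.628, 0.778, -0.0], [-0.001, 0.0, -1.0]]
contact_force: [-1.0, 0.2, -1.2]
opening: 0.678
finger_force: 43.2
```

```bash
python3 - <<'E'
from h import *
go(576.3,-13.2,13,2.46); rep()
held(32.5,7); held(32.5,5)
E
```

```text
now [577.  -13.6  18.6] phi 2.463 rv [0.    0.001 0.003] d in now-frame [ 0.9 -0.1  5.6] in goal frame [ 0.9 -0.1  5.6] q6 -1.07 t 23.625
[577.  -13.6  18.6] [-1.   0.2 -1.2] 0.678 43.211764097213745
pred 269.7 209.6 tcp [577.2 -13.7  18.8]
[269.35 209.95] 81 [577.8 -12.6  51.3]
pred 269.7 209.6 tcp [577.2 -13.7  18.9]
[269.53 209.93] 70 [577.4 -12.7  51.4]
```

Request:
arm_command(
  commands="50 0.5 -0.4 2 0 0 0;50 0 0 1.5 0 0 0;50 0 0 0 0 0 0;50 0 0 0 0 0 0",
)

```text
time_s: 24.22
tool_pos: [576.1, -13.6, 14.9]
tool_rot: [[-0.778, 0.628, -0.0], [0.628, 0.778, 0.0], [0.0, -0.0, -1.0]]
contact_force: [-0.1, 0.3, -1.5]
opening: 0.68
finger_force: 43.2
```

Request:
arm_command(
  commands="50 0 0 1 0 0 0;50 0 0 0 0 0 0",
)

```text
time_s: 24.48
tool_pos: [576.0, -13.6, 13.8]
tool_rot: [[-0.778, 0.628, -0.0], [0.628, 0.778, 0.0], [0.0, -0.0, -1.0]]
contact_force: [-0.2, 0.3, -1.6]
opening: 0.676
finger_force: 43.2
```

Request:
arm_command(
  commands="50 0 0 1 0 0 0;50 0 0 0 0 0 0",
)

```text
time_s: 24.72
tool_pos: [576.2, -13.6, 13.1]
tool_rot: [[-0.778, 0.628, 0.0], [0.628, 0.778, -0.0], [-0.0, 0.0, -1.0]]
contact_force: [-0.8, 0.8, 0.7]
opening: 0.676
finger_force: 43.5
```

Request:
arm_command(
  commands="56 0 0 0 0 0 0;62 0 0 0 0 0 0;68 0 0 0 0 0 0;72 0 0 0 0 0 0;72 0 0 -5 0 0 0;72 0 0 -15 0 0 0;72 0 0 -25 0 0 0;72 0 0 -25 0 0 0;72 0 0 -5 0 0 0;72 0 0 0 0 0 0",
)

```text
time_s: 25.98
tool_pos: [576.3, -13.7, 88.5]
tool_rot: [[-0.778, 0.628, 0.001], [0.628, 0.778, -0.0], [-0.001, 0.001, -1.0]]
contact_force: [-0.1, 0.2, -0.5]
opening: 0.849
finger_force: 0.0
```

```bash
python3 - <<'E'
from h import *
go(514.8,232.3,75,2.46); rep()
im,d=env.get_image("side")
for z in(46,):
  u,v=proj("side",[576.7,-12.8,z]); b,m=blobs(im,(int(round(u)),int(round(v)),7),(0,0,0),(180,255,110)); print(u,v,[(c.round(1),a,atz("side",*c,z).round(1)) for c,a in b[:3]])
W=pc("side",im,d); print(W[int(v)-2:int(v)+10:2,int(u)-9:int(u)+10:3,2].round(0))
# cover via side depth: top plate plane & bar
w=W[290:350,235:310].reshape(-1,3)
k=(w[:,2]>45)&(w[:,2]<56); (cx,cy),r=cv2.minEnclosingCircle(w[k][:,:2].astype(np.float32)); print("plate",cx,cy,r)
k=(w[:,2]>72)&(w[:,2]<82); q=w[k]; print("bartop",k.sum(),q.mean(0).round(1),cv2.minAreaRect(q[:,:2].astype(np.float32)), np.median(q[:,2]))
E
```

```text
now [576.3 -13.7  88.5] phi 2.463 rv [0.001 0.001 0.003] d in now-frame [202.4 152.8  13.3] in goal frame [202.8 152.3  13.5] q6 -1.07 t 25.975
[576.3 -13.7  88.5] [-0.1  0.2 -0.5] 0.849 0.0
269.851187557639 211.5419853090477 [(array([270.2, 211.5]), np.int32(80), array([576.1, -13.1,  46. ]))]
[[47. 45. 47. 47. 46. 50. 48.]
 [45. 48. 47. 46. 49. 45. 45.]
 [46. 48. 44. 47. 49. 46. 46.]
 [47. 47. 46. 47. 43. 48. 46.]
 [48. 46. 46. 48. 45. 46. 45.]
 [43. 47. 47. 47. 45. 47. 49.]]
plate 513.8648681640625 232.66714477539062 37.270668029785156
bartop 205 [513.5 233.5  76.2] ((513.8247680664062, 232.72415161132812), (12.289508819580078, 55.45246124267578), 50.0705451965332) 76.28635045694955
```

Brass wheel lies on the pile (z 46, within 0.5 mm). On to the cover: bar at yaw −40°, centre ≈(514.5,232.4), top 76.

Request:
arm_command(
  commands="60 8 6 0 0 0 0;50 22 17 0 0 0 0;40 28 21 0 0 0 0;36 30 23 0 0 0 0;36 30 23 0 0 0 0;36 30 23 0 0 0 0;36 28 21 0 0 0 0;36 18 13 0 0 0 0;36 8 6 0 0 0 0;36 0 0 0 0 0 0",
)

```text
time_s: 27.28
tool_pos: [514.2, 232.6, 87.2]
tool_rot: [[-0.779, 0.627, -0.001], [0.627, 0.779, -0.001], [0.001, -0.001, -1.0]]
contact_force: [0.2, -1.0, -0.2]
opening: 0.421
finger_force: 0.0
```

```bash
python3 - <<'E'
from h import *
go(514.5,232.4,34,2.45); tips(); go(514.5,232.4,34,2.45)
E
```

```text
now [514.2 232.6  87.2] phi 2.464 rv [-0.001 -0.001  0.014] d in now-frame [-0.4  0.1 53.2] in goal frame [-0.3  0.  53.2] q6 -0.62 t 27.275
[514.6 232.   87.4] [ 0.3 -0.5  0.6] 0.426 0.0
1 [11  8  8 11  7  8  9  6 11  9  7 31  4] [4.3 4.3 4.5 5.  5. ]
-1 [ 0  0  0  0  0  0  0  0  0  0  0 29  2] [48.3 48.7 48.9 49.  49.5]
now [514.6 232.   87.4] phi 2.463 rv [-0.001 -0.     0.013] d in now-frame [ 0.4  0.3 53.4] in goal frame [ 0.4  0.2 53.4] q6 -0.62 t 27.325
```

Request:
arm_command(
  commands="36 0 0 15 0 0 0.01;36 0 0 20 0 0 0;36 0 0 10 0 0 0;36 0 0 4 0 0 0;36 0 0 3 0 0 0;36 0 0 0 0 0 0",
)

```text
time_s: 28.08
tool_pos: [515.3, 232.3, 36.2]
tool_rot: [[-0.772, 0.636, 0.001], [0.636, 0.772, 0.0], [-0.0, 0.001, -1.0]]
contact_force: [-0.7, -0.3, -0.1]
opening: 0.423
finger_force: 0.0
```

Request:
arm_command(
  commands="24 0 0 0 0 0 0;14 0 0 0 0 0 0;8 0 0 0 0 0 0;5 0 0 0 0 0 0;5 0 0 0 0 0 0;5 0 0 0 0 0 0",
  force=50,
)

```text
time_s: 28.82
tool_pos: [515.4, 232.5, 36.4]
tool_rot: [[-0.772, 0.636, 0.001], [0.636, 0.772, 0.0], [-0.001, 0.001, -1.0]]
contact_force: [-0.7, 0.0, 4.5]
opening: 0.121
finger_force: 50.6
```

Request:
arm_command(
  commands="5 0 0 -4 0 0 0;5 0 0 -12 0 0 0;5 0 0 -22 0 0 0;5 0 0 -22 0 0 0;5 0 0 -15 0 0 0;5 0 0 0 0 0 0",
)

```text
time_s: 29.58
tool_pos: [516.1, 232.6, 112.5]
tool_rot: [[-0.772, 0.636, 0.003], [0.636, 0.772, 0.001], [-0.002, 0.003, -1.0]]
contact_force: [-0.1, -0.1, -1.1]
opening: 0.127
finger_force: 49.9
```

```bash
cat >>h.py <<'E'
def cov():
    # held cover in the side view: plate circle (50 over edge) from depth, its height; plus base dots/slots
    im,d=env.get_image("side"); s=env.sense(); p,R=s["tool_pos"],s["tool_rot"]; W=pc("side",im,d)
    hsv=cv2.cvtColor(im,cv2.COLOR_BGR2HSV); m=cv2.inRange(hsv,(3,140,90),(18,255,255))>0
    w=W[m]; w=w[np.hypot(w[:,0]-p[0],w[:,1]-p[1])<60]; w=w[w[:,2]>12]
    print("tcp",p.round(1),"phi",np.arctan2(R[1,0],R[0,0]).round(3),"f",s["contact_force"].round(1),"grip",round(s["finger_force"],1))
    h=np.histogram(w[:,2],bins=np.arange(0,160,2)); zt=h[1][np.argmax(h[0])]+1
    t=w[np.abs(w[:,2]-zt)<4]; zt=np.median(t[:,2]); (cx,cy),r=cv2.minEnclosingCircle(t[:,:2].astype(np.float32))
    print("plate z",zt.round(1),"n",len(t),"circ",round(cx,1),round(cy,1),round(r,1),"edge z",(zt-50).round(1))
    # side wall: fit circle r=37
    q=w[w[:,2]<zt-6]
    if len(q)>20:
        from scipy.optimize import least_squares
        f=least_squares(lambda c:np.hypot(q[:,0]-c[0],q[:,1]-c[1])-37,p[:2],loss="soft_l1"); print("wall fit",f.x.round(1),len(q))
    return im,d
E
python3 - <<'E'
from h import *
cov(); go(576.4,-13.2,110,3.117)
E
```

```text
tcp [515.1 232.3 111.3] phi 2.453 f [-0.1 -0.2 -1.6] grip 49.9
plate z 126.7 n 707 circ 515.0 234.4 36.8 edge z 76.7
wall fit [515.9 233. ] 475
now [515.1 232.3 111.3] phi 2.453 rv [ 0.001  0.001 -0.664] d in now-frame [-203.4 -150.6    1.3] in goal frame [ -67.3 -243.9    1.3] q6 -0.61 t 29.625
```

Request:
arm_command(
  commands="5 -8 -6 0 0 0 0;5 -20 -15 0 0 0 0;5 -28 -21 0 0 0 0;5 -30 -22 0 0 0 0;5 -30 -22 0 0 0 0;5 -30 -22 0 0 0 0;5 -28 -21 0 0 0 0;5 -20 -15 0 0 0 0;5 -9.4 -6.6 0 0 0 0;5 0 0 0 0 0 0",
)

```text
time_s: 30.88
tool_pos: [575.8, -13.8, 110.1]
tool_rot: [[-0.771, 0.637, -0.001], [0.637, 0.771, 0.001], [0.001, -0.0, -1.0]]
contact_force: [-0.0, 0.0, -1.4]
opening: 0.128
finger_force: 49.8
```

Request:
arm_command(
  commands="5 0 0 0 0 0 -0.06;5 0 0 0 0 0 -0.12;5 0 0 0 0 0 -0.15;5 0 0 0 0 0 -0.15;5 0 0 0 0 0 -0.12;5 0 0 0 0 0 -0.06;5 0 0 0 0 0 0;5 0 0 0 0 0 0",
)

```text
time_s: 31.88
tool_pos: [576.0, -12.5, 110.7]
tool_rot: [[-1.0, 0.029, -0.0], [0.029, 1.0, 0.0], [0.0, 0.0, -1.0]]
contact_force: [-0.2, -0.9, -1.9]
opening: 0.128
finger_force: 49.8
```

```bash
python3 - <<'E'
from h import *
im,d=cov(); go(576.4,-13.2,112,3.117)
W=pc("side",im,d)
# lugs and bar direction: dark points near lower edge / bar height
s=env.sense();p=s["tool_pos"]; w=W.reshape(-1,3)
hsv=cv2.cvtColor(im,cv2.COLOR_BGR2HSV).reshape(-1,3)
k=(hsv[:,2]<70)&(np.hypot(w[:,0]-p[0],w[:,1]-p[1])<55)&(np.hypot(w[:,0]-p[0],w[:,1]-p[1])>35)&(w[:,2]>70)&(w[:,2]<95)
print("lugs",w[k].round(0)[:12].tolist())
cv2.imwrite("pics/g7.png",tile(im,270,200,r=36,k=8))
E
```

```text
tcp [576.  -12.7 110.8] phi 3.113 f [-0.   0.5 -0.1] grip 49.8
plate z 124.9 n 387 circ 574.6 -11.5 38.8 edge z 74.9
wall fit [575.9 -12.4] 483
now [576.  -12.7 110.8] phi 3.113 rv [ 0.    -0.    -0.004] d in now-frame [-0.4 -0.5 -1.2] in goal frame [-0.4 -0.5 -1.2] q6 -1.71 t 31.925
lugs [[618.0, -15.0, 81.0], [616.0, -11.0, 82.0], [616.0, -10.0, 80.0], [615.0, -7.0, 81.0], [616.0, -8.0, 76.0], [612.0, -3.0, 82.0], [536.0, -12.0, 83.0], [534.0, -14.0, 81.0], [538.0, -11.0, 80.0], [535.0, -9.0, 83.0], [533.0, -12.0, 81.0], [537.0, -9.0, 79.0]]
```

Request:
arm_command(
  commands="5 -0.3 -0.6 8 0 0 0;5 0 0 12 0 0 0;5 0 0 12 0 0 0;5 0 0 8 0 0 0;5 0 0 5 0 0 0;5 0 0 0 0 0 0",
)

```text
time_s: 32.67
tool_pos: [576.2, -13.9, 65.3]
tool_rot: [[-1.0, 0.029, -0.001], [0.029, 1.0, 0.0], [0.001, 0.0, -1.0]]
contact_force: [-0.5, -0.7, -0.4]
opening: 0.128
finger_force: 49.8
```

```bash
python3 - <<'E'
from h import *
im,d=cov(); go(576.4,-13.1,40,3.117)
cv2.imwrite("pics/g7.png",tile(im,270,212,r=36,k=8))
E
```

```text
tcp [576.6 -13.9  65.9] phi 3.113 f [-0.3  0.5 -0.7] grip 49.8
plate z 79.5 n 376 circ 575.4 -11.5 38.1 edge z 29.5
wall fit [576.3 -13.9] 428
now [576.6 -13.9  65.9] phi 3.113 rv [-0.     0.    -0.004] d in now-frame [ 0.2  0.8 25.9] in goal frame [ 0.2  0.8 25.9] q6 -1.72 t 32.725
```

View pics/g7.png

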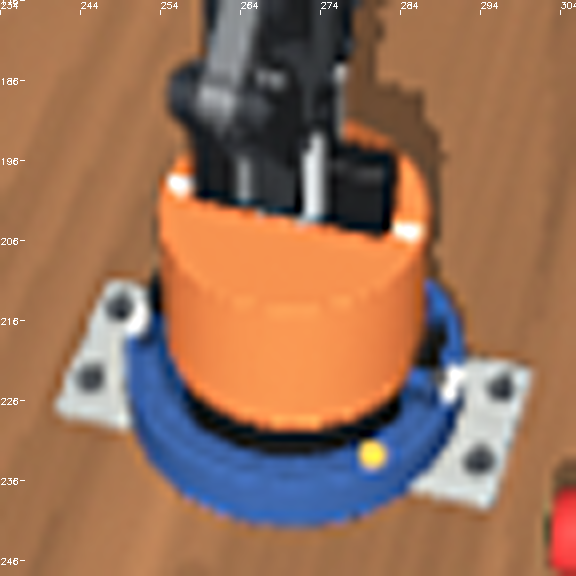

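The cover is over the pile (marks at (256,198.5) and (284.4,204)), lugs lined up with the slot ticks. Lower on.

Request:
arm_command(
  commands="5 0 0.6 3 0 0 0;5 0 0 3 0 0 0;5 0 0 2 0 0 0;5 0 0 0 0 0 0",
)

```text
time_s: 33.22
tool_pos: [576.3, -13.2, 57.6]
tool_rot: [[-1.0, 0.029, -0.0], [0.029, 1.0, 0.0], [0.0, 0.0, -1.0]]
contact_force: [0.3, 0.0, -0.9]
opening: 0.124
finger_force: 49.8
```

```bash
python3 - <<'E'
from h import *
a,b=atz("side",256,198.5,79.5),atz("side",284.4,204.25,79.5); print(a,b,(a+b)/2,np.arctan2(*(b-a)[1::-1]))
cov()
E
```

```text
[608.1139429 -14.0884152  79.5      ] [543.64099153 -12.32798432  79.5       ] [575.87746722 -13.20819976  79.5       ] 3.1142944837961943
tcp [576.4 -13.3  57.8] phi 3.113 f [ 0.8  0.7 -0.8] grip 49.8
plate z 71.8 n 375 circ 575.3 -11.7 37.9 edge z 21.8
wall fit [576.3 -13.1] 410
```

Request:
arm_command(
  commands="5 0 0 2 0 0 0;5 0 0 2 0 0 0;5 0 0 0 0 0 0",
)

```text
time_s: 33.65
tool_pos: [576.3, -13.2, 53.6]
tool_rot: [[-1.0, 0.029, -0.001], [0.029, 1.0, 0.0], [0.001, 0.0, -1.0]]
contact_force: [-0.1, 0.1, -0.2]
opening: 0.131
finger_force: 49.8
```

Request:
arm_command(
  commands="5 0 0 2 0 0 0;5 0 0 2 0 0 0;5 0 0 2 0 0 0;5 0 0 0 0 0 0",
)

```text
time_s: 34.15
tool_pos: [576.3, -13.2, 47.6]
tool_rot: [[-1.0, 0.029, -0.001], [0.029, 1.0, 0.0], [0.001, 0.0, -1.0]]
contact_force: [0.3, 0.7, -1.4]
opening: 0.126
finger_force: 49.8
```

Request:
arm_command(
  commands="5 0 0 2 0 0 0;5 0 0 2 0 0 0;5 0 0 1.5 0 0 0;5 0 0 0 0 0 0",
)

```text
time_s: 34.65
tool_pos: [576.3, -13.3, 42.2]
tool_rot: [[-1.0, 0.029, -0.0], [0.029, 1.0, 0.0], [0.0, 0.0, -1.0]]
contact_force: [-0.1, 0.5, -0.3]
opening: 0.128
finger_force: 49.8
```

```bash
python3 - <<'E'
from h import *
cov()
E
```

```text
tcp [576.4 -13.3  42.3] phi 3.113 f [-0.6 -0.3 -1.5] grip 49.8
plate z 56.5 n 356 circ 576.3 -12.3 37.6 edge z 6.5
wall fit [576.4 -13. ] 312
```

Edge ≈6 mm; creep until it bottoms.

Request:
arm_command(
  commands="5 0 0 1 0 0 0;5 0 0 0 0 0 0",
)

```text
time_s: 34.95
tool_pos: [576.5, -13.3, 41.3]
tool_rot: [[-1.0, 0.029, -0.0], [0.029, 1.0, 0.0], [0.0, 0.0, -1.0]]
contact_force: [-0.3, -0.4, -1.0]
opening: 0.124
finger_force: 49.8
```

Request:
arm_command(
  commands="5 0 0 0.7 0 0 0;5 0 0 0 0 0 0",
)

```text
time_s: 35.2
tool_pos: [576.5, -13.3, 40.6]
tool_rot: [[-1.0, 0.029, -0.0], [0.029, 1.0, 0.0], [0.0, 0.0, -1.0]]
contact_force: [-0.1, 0.6, -1.0]
opening: 0.126
finger_force: 49.8
```

Request:
arm_command(
  commands="5 0 0 0.7 0 0 0;5 0 0 0 0 0 0",
)

```text
time_s: 35.45
tool_pos: [576.6, -13.3, 40.4]
tool_rot: [[-1.0, 0.029, 0.0], [0.029, 1.0, -0.0], [-0.0, -0.0, -1.0]]
contact_force: [-2.2, 0.4, 2.5]
opening: 0.126
finger_force: 50.2
```

Fully down, light contact. Turn clockwise 0.78 rad in small rows.

Request:
arm_command(
  commands="5 0 0 -0.4 0 0 0;5 0 0 0 0 0 0;5 0 0 0 0 0 0.04;5 0 0 0 0 0 0.08;5 0 0 0 0 0 0.1;5 0 0 0 0 0 0.1;5 0 0 0 0 0 0.06;5 0 0 0 0 0 0.02;5 0 0 0 0 0 0",
)

```text
time_s: 36.58
tool_pos: [576.8, -13.3, 40.4]
tool_rot: [[-0.91, 0.415, 0.001], [0.415, 0.91, 0.0], [-0.0, 0.0, -1.0]]
contact_force: [0.1, 0.8, 0.3]
opening: 0.129
finger_force: 50.0
```

```bash
python3 - <<'E'
from h import *
cov(); print(env.sense()["moment"].round(2)); go(576.4,-13.2,40.5,2.334)
E
```

```text
tcp [576.8 -13.3  40.4] phi 2.713 f [ 0.4  0.6 -0.1] grip 50.0
plate z 54.6 n 379 circ 575.9 -12.3 37.9 edge z 4.6
wall fit [576.8 -13.1] 287
[ 0.04 -0.14 -0.02]
now [576.8 -13.3  40.4] phi 2.713 rv [0.    0.    0.379] d in now-frame [ 0.4 -0.1 -0.1] in goal frame [ 0.3 -0.2 -0.1] q6 -1.32 t 36.625
```

Request:
arm_command(
  commands="5 0 0 0 0 0 0.04;5 0 0 0 0 0 0.08;5 0 0 0 0 0 0.1;5 0 0 0 0 0 0.08;5 0 0 0 0 0 0.05;5 0 0 0 0 0 0.029;5 0 0 0 0 0 0;5 0 0 0 0 0 0;5 0 0 0 0 0 0",
)

```text
time_s: 37.75
tool_pos: [576.6, -13.3, 40.4]
tool_rot: [[-0.691, 0.723, 0.0], [0.723, 0.691, 0.0], [-0.0, 0.0, -1.0]]
contact_force: [-0.1, -0.2, 0.9]
opening: 0.129
finger_force: 50.0
```

```bash
python3 - <<'E'
from h import *
im,d=cov(); print(env.sense()["moment"].round(2)); go(576.4,-13.2,40.5,2.334)
# white plate marks and yellow dots in side view
b,_=blobs(im,(271,208,26),(0,0,190),(180,70,255)); print([(c.round(1).tolist(),int(a),atz("side",*c,54).round(1)[:2].tolist()) for c,a in b[:6]])
b,_=blobs(im,(271,221,26),(22,120,150),(35,255,255)); print([(c.round(1).tolist(),int(a),atz("side",*c,20).round(1)[:2].tolist()) for c,a in b[:3]])
E
```

```text
tcp [576.6 -13.3  40.4] phi 2.334 f [-0.5 -0.2  0.8] grip 50.0
plate z 54.6 n 397 circ 575.7 -11.7 37.7 edge z 4.6
wall fit [576.8 -12.8] 285
[ 0.06 -0.09  0.04]
now [576.6 -13.3  40.4] phi 2.334 rv [0. 0. 0.] d in now-frame [ 0.2 -0.1 -0.1] in goal frame [ 0.2 -0.1 -0.1] q6 -0.94 t 37.8
[([292.9, 227.0], 61, [516.0, 25.0]), ([247.7, 220.2], 60, [615.4, 29.8]), ([268.0, 205.5], 10, [583.4, -22.6]), ([276.0, 200.5], 8, [569.6, -41.8]), ([277.5, 219.0], 6, [553.3, 11.0])]
[([280.0, 232.3], 7, [545.4, 19.4])]
```

Cover mark and yellow dot agree (bar at 133.9°, dots at 133.8°), cover down, gripped at 50 N.

```bash
python3 -c "
from plant import env
print(env.finish_job())"
```

```text
the job is handed in; nothing more can be done
None
```

The job is handed in: both wheels are piled on the seat within about 1 mm of centre, and the cover is fully down with its bar at the yellow dots, still gripped at 50 N and short of the lock pin's angle; no verdict was returned.

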